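Couple the circuit-board holder to its ball stand

ROBOT

A 6-joint arm with a two-finger parallel gripper is mounted at the origin on the work surface. World frame = base frame: x ahead of the robot, y to its left, z up, the work surface at z = 0. Lengths are in mm, angles in rad, forces in N, time in s.
With the tool pointing down it reaches from about 275 to 775 mm from the base axis. Payload 14.6 kg.
Tool frame: the origin (TCP) lies at the very end of the fingers, on their centre line; the grasp point (between the pads) lies 19 mm behind it; z points along the fingers, y is the line along which they close (so a half turn about z gives the same grasp; the last joint's range is limited). The gripper opens to 85 mm and grips with 20 to 120 N. Pads are 22 mm wide; open, the fingers measure 114 mm over their backs; the gripper's body (76 mm by 85 mm) begins 54 mm behind the grasp point. The pads swing forward as they close: fully open they stand 13 mm farther back than shut.
Start: joints at [1.158, 0.263, -0.048, 1.259, 0, 1.415], TCP at [133.855, 507.652, 231.278] pointing down, gripper open.
Joint ranges: [-2.65, 2.65], [-0.89, 1.7], [-1.18, 1.37], [-2.13, 2.11], [-1.35, 1.29], [-3.14, 3.14]. Speed limits (rad/s): [1.89, 1.89, 2.57, 2.79, 3.14, 3.14].

INTERFACE

Orientations are given as a 3x3 rotation matrix whose columns are the frame's x, y, z axes.
In Python, from bench import robot gives the robot as it stands.
- The arm moves only by the tool move_arm, never from a script. Its argument "series" is one flat list of numbers, 7 for each row, row after row: the shift along the tool's x, y, z in cm, then the turn, a rotation vector about the tool's x, y, z in units of 6 degrees (1.0 is 6 degrees), then the closure, from -1 (fully open) to 1 (shut). In form: [tx, ty, tz, ax, ay, az, grip, tx, ty, tz, ax, ay, az, grip, ...]. A call has 1 to 20 rows; each row shifts and turns the commanded pose from where the row before left it, along the tool's axes as they then stand; what a row does not reach is not made up. A row lasts 1/10 s, in which the tool goes at most 50 mm and 8.59 degrees, less where a joint would pass 70% of its speed; a pose out of reach is approached as far as the arm can. A call is refused whole if a number of a shift passes 5 or a number of a turn 1, either way. A call with a gripper value outside its range is refused whole. The fingers move at their own pace and stop on an object; "squeeze" is the grip in N (left out, the last holds). Time passes only in rows, so rows that do not move let the fingers close. It gives the time, the measured TCP pose, the force, the opening and the grip force at its end, in the units of the state.
- robot.get_obs(): the state, without advancing time (a new reading comes with each control period).
- robot.grab_frame(name): name is "side" or "top" or "wrist"; returns a dict with "frame" (420x560x3 uint8, red, green, blue), "fx", "fy", "cx", "cy" (pixels), "xyz" and "orientation" of the camera in the world; the wrist camera has in their place "mount" (4x4, takes a point from camera to tool coordinates, whose origin is the TCP and whose axes are the flange's). Camera axes: x right, y up, looking along -z (the intrinsics and any distortion apply to the point x, -y, -z); pixel columns grow to the right and rows downward; lengths in mm; the calibration is good to about 2 mm. A picture is of the moment at which its call begins: read the wrist's pose just before it. There is no depth.
- robot.sign_off(): hands the job in; it is judged then, once.
The state is a dict: "time": time; "joint_positions": joint angles; "qd": joint speeds; "tau": joint torques, N m; "tool_pos": TCP position; "tool_rot": TCP orientation; "contact_force": force on the tool from outside, world axes, zero at the start; "torque": the same for the moment, N m; "width": finger opening in mm; "gripper_force": force on a finger pad.
Only numpy, scipy, OpenCV 4.12 (cv2) and the standard library are available. Lean on these libraries where they do the work, as an engineer would, in place of code of your own. Each camera call takes 0.05 s, during which the arm holds its last target. There are 200 camera calls.

TASK

Pick up the circuit-board holder by its yellow grip and lower its socket gently onto the ball of the blue stand until it sits flat on the base. Then press its red latch lever fully down and let go, leaving the holder coupled there; keep it off the grey stand.

Things in the scene. Friction and masses are not known exactly. Their poses are not given: they have to be found in the camera images.
- head: Loose circuit-board holder, about 0.43 kg, upright on the blue mat. Origin: on the axis of its dark round socket cup, level with its flat underside; z up. Cup 54 mm wide, 49 mm high, open below, bore 44 mm, 43 mm deep. To +x a dark tail 36 mm wide, 44 mm high, to 76 mm from the axis, under the red lever. To -x an arm with a green board, 70 mm wide over all, to 110 mm from the axis, 23 to 37 mm up.
- grip (a point): Where to pinch the holder: middle of the yellow grip block on top of the cup, on the cup's axis, 66 mm above its underside. The block is 40 mm along the holder's x, 24 mm along y (pinch it across y, from above), and reaches from 49 to 81 mm above the underside. The holder balances there.
- latch (a joint): Angle of the red latch lever, rad: 0 = fully raised (sloping up at 43 degrees, away from the grip), 0.75 = fully down (level). Starts raised or nearly so. Hinge along the holder's y, 34 mm to +x of the cup axis, 54 mm above its underside; lever 56 mm long from the hinge, 7 mm thick. It stays where it is left; about 2 N on its paddle moves it.
- latch_pad (a point): Point on the upper face of the lever's red paddle (26 mm long, 24 mm wide), 40 mm along the lever from its hinge; moves with it. Fully raised it lies 61 mm to +x of the cup axis and 84 mm above the holder's underside; fully down, 74 mm and 57.5 mm. Press it straight down.
- blue_stand: Fixed round blue base, 160 mm across, 16 mm thick, with a steel ball of 34 mm diameter on a short neck at its centre: ball centre 40 mm, ball top 57 mm above the table. Origin: centre of the underside, on the table. The coupled holder stands with its flat underside on the base's top, 16 mm above the origin, the ball inside the cup, 5 mm to spare all round; any heading will do.
- grey_stand: The same stand with a grey base, fixed; not the one to use. Origin: centre of its underside.

How it is judged:
By the outcome, as a careful person would: the job done as asked, in the order asked, and still so for the second after the job is handed in, with the robot touching nothing.
It also fails if it takes over 43 s, if anything falls off the work surface, if the arm or the gripper's body presses on something with over 40 N, if the wrist force passes 120 N, or if a joint passes its speed limit or range.

## Working session

There is one attempt and no reset: what is moved stays moved. The work goes in short steps, Python scripts to look and compute and a tool call to move; the robot and the scene stay as the last step left them, time stands still between calls to the robot, and variables do not carry over. Pictures are saved under pics/ and viewed, at most 10 in all, crops included, and the job is handed in when it is done.

Besides the shell and the picture viewer there is one more tool, called after ">>>" as a command line: name --argument value ..., lists and objects as JSON in quotes. move_arm: Moves the arm, as the interface text tells. Its arguments: {"type":"object","properties":{"series":{"type":"array","items":{"type":"number"}},"squeeze":{"type":"number"}},"required":["series"]}

```bash
mkdir -p pics; cat > h.py <<'E'
import numpy as np,cv2
from bench import robot
def grab(n,fn=None):
    o=robot.get_obs(); f=robot.grab_frame(n)
    if fn: cv2.imwrite('pics/'+fn,f['frame'][:,:,::-1])
    if n=='wrist':
        T=np.eye(4);T[:3,:3]=o['tool_rot'];T[:3,3]=o['tool_pos'];M=T@np.array(f['mount']);R=M[:3,:3];p=M[:3,3]
    else: R=np.array(f['orientation']);p=np.array(f['xyz'])
    return f,R,p
def ray(c,u,v,z):
    f,R,p=c
    d=R@np.array([(u-f['cx'])/f['fx'],-(v-f['cy'])/f['fy'],-1]); return p+d*(z-p[2])/d[2]
def proj(c,P):
    f,R,p=c
    q=R.T@(np.array(P)-p); return np.array([f['cx']+f['fx']*q[0]/-q[2], f['cy']+f['fy']*q[1]/q[2]])
E
python3 - <<'E'
from h import *
for n in ['top','side']:
    c=grab(n,n+'1.png');print(n,{k:v for k,v in c[0].items() if k!='frame'},)
    np.savez(n+'1.npz',**c[0])
print(robot.get_obs())
E
```

```text
top {'fx': 522.7941681454203, 'fy': 522.7941681454203, 'cx': 286.5534841497999, 'cy': 209.7797916924763, 'xyz': array([ 485.53542639,   38.7317736 , 1161.72908045]), 'orientation': array([[ 0.0071124 ,  0.99751837, -0.07004649],
       [-0.9998241 ,  0.00587818, -0.01781052],
       [-0.01735458,  0.07016084,  0.99738472]])}
side {'fx': 527.4185529649237, 'fy': 527.4185529649237, 'cx': 279.8410081808779, 'cy': 207.9680643620489, 'xyz': array([ 378.99125256, -647.49282238,  918.04965319]), 'orientation': array([[ 0.97391095,  0.15659932, -0.16423796],
       [-0.2260709 ,  0.73246119, -0.64217797],
       [ 0.0197333 ,  0.66255359,  0.74875453]])}
{'time': 0.1, 'joint_positions': array([ 1.15769672e+00,  2.63479090e-01, -4.88690616e-02,  1.25939536e+00,
       -5.20501597e-06,  1.41550690e+00]), 'qd': array([ 6.18615401e-05, -1.12569931e-03,  8.97341368e-04,  9.19974707e-04,
       -3.21648445e-04, -2.74270484e-04]), 'tau': array([ 3.74839758e-03, -6.38576603e+01,  3.85061646e+01,  1.01244170e-02,
       -8.39725226e-05, -2.20765614e-06]), 'tool_pos': array([133.75810081, 507.42293997, 230.87272864]), 'tool_rot': array([[-9.66950595e-01,  2.54963538e-01, -3.75481164e-04],
       [ 2.54963775e-01,  9.66950214e-01, -8.69600024e-04],
       [ 1.41355293e-04, -9.36594356e-04, -9.99999551e-01]]), 'contact_force': array([ 0.40218812, -0.39043801, -1.3057426 ]), 'torque': array([ 0.0244235 ,  0.0120676 , -0.00466682]), 'gripper_force': 0.0, 'width': 85.29686815879847}
```

View pics/top1.png

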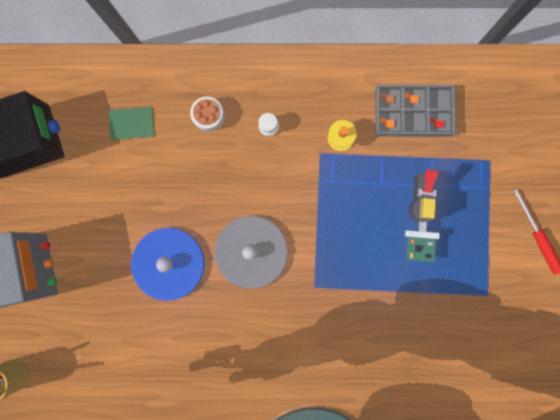

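View pics/side1.png

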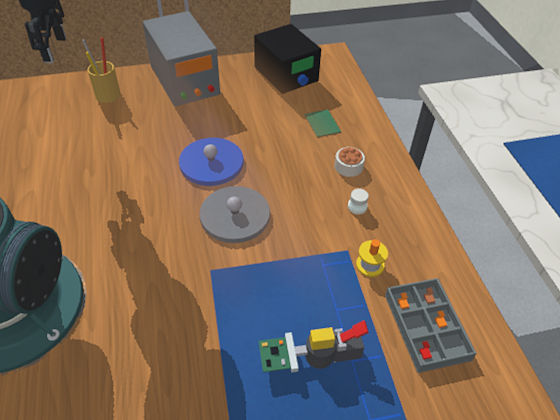

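The top view shows the holder's yellow grip at about (427,208), with the red lever at (431,181) towards world +x. The blue stand is at (168,264) with its ball at (164,265), and the grey stand is at (251,252). The side view agrees, with the grip at (321,340), the lever at (352,332), the blue ball at (210,151) and the grey ball at (234,204).

```bash
cat > m.py <<'E'
from h import *
def load(n):
    f=dict(np.load(n+'1.npz'));return f,f['orientation'],f['xyz']
def seg(f,lo,hi,box):
    h=cv2.cvtColor(f['frame'],cv2.COLOR_RGB2HSV);m=cv2.inRange(h,lo,hi);z=np.zeros_like(m);x0,y0,x1,y1=box;z[y0:y1,x0:x1]=m[y0:y1,x0:x1]
    n,l,s,c=cv2.connectedComponentsWithStats(z);i=1+np.argmax(s[1:,4]);return (l==i).astype(np.uint8)
def cont(m): return max(cv2.findContours(m,0,1)[0],key=len)
c0={n:load(n) for n in('top','side')}
Y=((22,120,120),(34,255,255));B=((112,120,80),(125,255,255));Rr=((0,180,120),(6,255,255))
bx={'top':dict(g=(405,185,450,230),b=(120,215,212,310),r=(415,165,445,195)),'side':dict(g=(300,320,345,355),b=(170,130,250,190),r=(335,315,375,345))}
if __name__=='__main__':
  for n,c in c0.items():
    f=c[0];b=bx[n]
    k=cont(seg(f,*B,b['b']));hull=cv2.convexHull(k)[:,0]
    pts=np.array([ray(c,u,v,16)[:2] for u,v in hull],np.float32);print(n,'blue',cv2.minEnclosingCircle(pts), cv2.fitEllipse(pts))
    for key,col,z in(('g',Y,81),('r',Rr,84)):
        m=seg(f,*col,b[key]);k=cont(m)[:,0]
        p=np.array([ray(c,u+0.,v+0.,z)[:2] for u,v in k],np.float32);print(key,m.sum(),cv2.minAreaRect(p),k.mean(0))
  cs=list(c0.values())
  def tri(a,b):
    A=[];r=[]
    for c,(u,v) in zip(cs,(a,b)):
        d=ray(c,u,v,0)-c[2];d/=np.linalg.norm(d);Q=np.eye(3)-np.outer(d,d);A.append(Q);r.append(Q@c[2])
    return np.linalg.lstsq(np.vstack(A),np.hstack(r),rcond=None)[0]
  print('ball',tri((164,265),(210,151.5)),'grey',tri((249,253),(234,204.5)))
  for n,c in c0.items():
    x,y=(420,205) if n=='top' else (320,340)
    im=cv2.resize(c[0]['frame'][y-60:y+60,x-60:x+60,::-1],(400,400),interpolation=2)
    cc=im if n=='top' else np.hstack([cc,im])
  cv2.imwrite('pics/crop1.png',cc)
E
python3 m.py
```

```text
top blue ((446.2596130371094, 319.9480285644531), 78.67481231689453) ((446.3560485839844, 319.7693786621094), (155.3592529296875, 156.9579620361328), 3.5068180561065674)
g 212 ((566.8377075195312, -233.85472106933594), (24.62143325805664, 37.58899688720703), 89.2791519165039) [428.4        208.10909091]Traceback (most recent call last):
  File "m.py", line 17, in <module>
    m=seg(f,*col,b[key]);k=cont(m)[:,0]
  File "m.py", line 6, in seg
    n,l,s,c=cv2.connectedComponentsWithStats(z);i=1+np.argmax(s[1:,4]);return (l==i).astype(np.uint8)
                                                    ~~~~~~~~~^^^^^^^^^
    return _wrapfunc(a, 'argmax', axis=axis, out=out, **kwds)
    return bound(*args, **kwds)
ValueError: attempt to get argmax of an empty sequence
```

```bash
sed -i "s/m=cv2.inRange(h,lo,hi);/h[...,0]=(h[...,0].astype(int)+10)%180;m=cv2.inRange(h,(lo[0]+10,)+lo[1:],(hi[0]+10,)+hi[1:]);/; s/((0,180,120)/((-6,150,100)/" m.py; python3 m.py
```

```text
top blue ((446.2596130371094, 319.9480285644531), 78.67481231689453) ((446.3560485839844, 319.7693786621094), (155.3592529296875, 156.9579620361328), 3.5068180561065674)
g 212 ((566.8377075195312, -233.85472106933594), (24.62143325805664, 37.58899688720703), 89.2791519165039) [428.4        208.10909091]
r 198 ((623.6412963867188, -236.86817932128906), (22.38460350036621, 46.131778717041016), 75.52191162109375) [429.80701754 179.84210526]
side blue ((445.93426513671875, 321.0882568359375), 78.52904510498047) ((446.11761474609375, 321.08441162109375), (155.60760498046875, 156.2190399169922), 153.49127197265625)
g 453 ((565.58984375, -239.82864379882812), (36.329566955566406, 44.09264373779297), 85.36856079101562) [321.45454545 338.24675325]
r 293 ((623.2451782226562, -241.73220825195312), (55.8343620300293, 22.14940071105957), 14.843603134155273) [354.01449275 331.62318841]
ball [445.10018615 320.37418602  40.77573169] grey [472.52510421 138.41991539  38.73780918]
```

View pics/crop1.png

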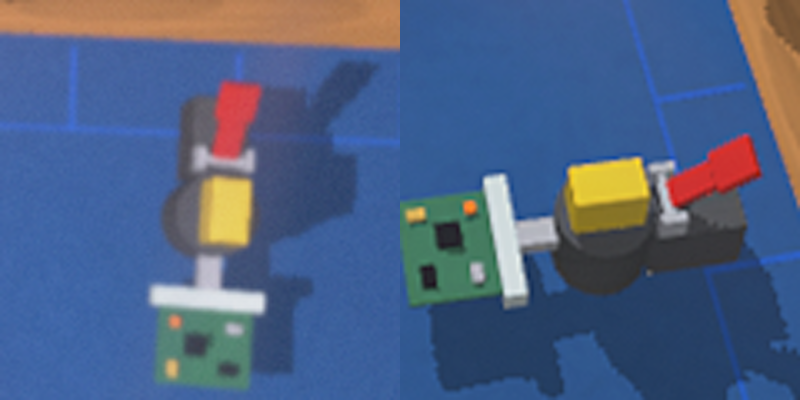

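The crop confirms it: the grip top is near (566,-234), the heading is about -4.4 degrees, and the lever is raised towards +x. I'll move above it.

>>> move_arm --series '[-1.5,-1.5,0,0,0,0,-1,-3,-3,0,0,0,0,-1,-3,-3,0,0,0,0,-1,-3,-3,0,0,0,0,-1,-3,-3,0,0,0,0,-1,-3,-3,0,0,0,0,-1,-3,-3,0,0,0,0,-1,-3,-3,0,0,0,0,-1,-3,-3,0,0,0,0,-1,-3,-3,0,0,0,0,-1,-3,-3,0,0,0,0,-1,-3,-3,0,0,0,0,-1,-3,-3,0,0,0,0,-1,-3,-3,0,0,0,0,-1,-3,-3,0,0,0,0,-1,-3,-3,0,0,0,0,-1,-3,-3,0,0,0,0,-1,-3,-3,0,0,0,0,-1,-3,-3,0,0,0,0,-1,-3,-3,0,0,0,0,-1]'

```text
time: 2.1
tool_pos: [550.8, -208.8, 230.9]
tool_rot: [[-0.967, 0.255, -0.0], [0.255, 0.967, 0.0], [0.001, 0.0, -1.0]]
contact_force: [-0.0, 1.4, 0.5]
width: 84.9
gripper_force: 0.0
```

>>> move_arm --series '[-2,-2,0,0,0,0,-1,0,0,0,0,0,-0.6,-1,0,0,0,0,0,-0.6,-1,0,0,0,0,0,-0.5,-1,0,0,0,0,0,0,-1,0,0,0,0,0,0,-1,0,0,0,0,0,0,-1]'

```text
time: 2.8
tool_pos: [564.6, -231.5, 231.2]
tool_rot: [[-0.997, 0.081, -0.0], [0.081, 0.997, 0.0], [0.0, 0.0, -1.0]]
contact_force: [0.0, -0.5, 0.2]
width: 85.6
gripper_force: 0.0
```

```bash
python3 - <<'E'
from h import *
o=robot.get_obs();c=grab('wrist','w1.png');print(o['time'],o['tool_pos'],o['tool_rot'].round(4),c[1].round(3),c[2].round(1),c[0]['fx'],o['contact_force'])
import pickle;pickle.dump(c,open('w1.pkl','wb'))
for P in([566,-234,81],[570,-240,81]): print(proj(c,P))
E
```

```text
2.8 [ 564.55509655 -231.51295969  231.22026231] [[-9.967e-01  8.090e-02 -2.000e-04]
 [ 8.090e-02  9.967e-01  1.000e-04]
 [ 2.000e-04  0.000e+00 -1.000e+00]] [[ 0.081 -0.948 -0.308]
 [ 0.997  0.077  0.024]
 [ 0.001 -0.309  0.951]] [ 485.2 -224.8  373.4] 355.38027743458775 [ 0.03726424 -0.49537396  0.24343613]
[278.77774921 194.57983377]
[272.19423808 199.61355501]
```

View pics/w1.png

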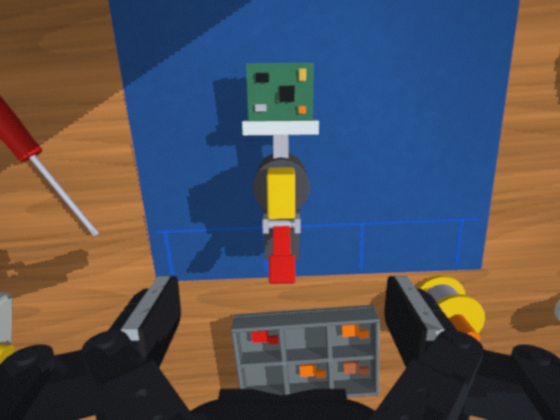

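The wrist view shows the holder aligned with the tool: the grip is at (281,192), the lever paddle at (282,268) and the board at (280,92). I'll refine the pose by fitting the grip block's silhouette across all three views.

```bash
cat > fit.py <<'E'
from m import *
import pickle
from scipy.optimize import least_squares
w=pickle.load(open('w1.pkl','rb'))
obs=[]
for n,c,box in(('top',c0['top'],bx['top']['g']),('side',c0['side'],bx['side']['g']),('wrist',w,(255,150,310,235))):
    m=seg(c[0],(20,110,60),(36,255,255),box);obs.append((n,c,m))
S=4
def sil(c,x,y,a,zb):
    co,s=np.cos(a),np.sin(a)
    P=[proj(c,[x+co*i-s*j,y+s*i+co*j,zb+k]) for i in(-20,20) for j in(-12,12) for k in(49,81)]
    h=cv2.convexHull(np.array(P,np.float32))
    M=cv2.moments(h);A=M['m00'];th=.5*np.arctan2(2*M['mu11'],M['mu20']-M['mu02'])
    return M['m10']/A,M['m01']/A,th,A
def meas(m):
    h=cv2.moments(m,True);A=h['m00'];return h['m10']/A,h['m01']/A,.5*np.arctan2(2*h['mu11'],h['mu20']-h['mu02']),A
def res(p,full=False):
    r=[]
    for n,c,m in obs:
        a=sil(c,*p);b=meas(m)
        if full: print(n,np.round(a,2),np.round(b,2))
        k=w[0]['fx']*0+1
        d=(a[2]-b[2]+np.pi/2)%np.pi-np.pi/2
        r+=[a[0]-b[0],a[1]-b[1]]+([d*10] if n=='wrist' else [])
    return r+[(p[3]-1.5)/2]
s=least_squares(res,[566,-236,-.077,1.5],x_scale=[1,1,.01,1]);print(s.x,s.cost);res(s.x,1)
E
python3 fit.py
```

```text
[ 5.67844565e+02 -2.34275200e+02  3.81446805e-02  1.50000000e+00] 4.231487946563784
top [426.58 207.93   1.55 305.5 ] [427.28 208.09  -1.53 278.  ]
side [ 3.2154e+02  3.3888e+02 -3.8000e-01  5.1013e+02] [ 3.2172e+02  3.3844e+02 -2.6000e-01  4.7300e+02]
wrist [2.78250e+02 1.93020e+02 1.45000e+00 1.48072e+03] [ 280.79  192.54    1.56 1494.  ]
```

```bash
sed -i "s/+(\[d\*10\] if n=='wrist' else \[\])/*1/; s/return r+\[(p/return r+[(p[2]+.081)*100,(p/; s/x_scale=/diff_step=1e-3,x_scale=/" fit.py; python3 fit.py; python3 - <<'E'
from h import *
import pickle
w=pickle.load(open('w1.pkl','rb'))
# wrist-only centreline: bar ends, paddle ends
for u,v,z in((281,192,70),(282,256,78),(282,282,92),(281,134,40),(280,92,37)): print(ray(w,u,v,z))
E
```

```text
[ 5.67703564e+02 -2.32988968e+02 -8.12458394e-02  1.67150351e+00] 1.198444757158805
top [425.99 207.99  -1.45 307.6 ] [427.28 208.09  -1.53 278.  ]
side [ 3.2130e+02  3.3821e+02 -2.4000e-01  5.0582e+02] [ 3.2172e+02  3.3844e+02 -2.6000e-01  4.7300e+02]
wrist [ 280.12  192.74    1.57 1482.45] [ 280.79  192.54    1.56 1494.  ]
[ 566.84429557 -232.19206558   70.        ]
[ 624.98147057 -236.04261593   78.        ]
[ 643.71162936 -237.57318421   92.        ]
[ 519.74184739 -228.38446198   40.        ]
[ 482.98822825 -226.26838069   37.        ]
```

>>> move_arm --series '[-0.3,-0.13,1,0,0,0,-1,0,0,2.5,0,0,0,-1,0,0,3,0,0,0,-1,0,0,3,0,0,0,-1,0,0,3,0,0,0,-1,0,0,2.5,0,0,0,-1,0,0,1.5,0,0,0,-1,0,0,1,0,0,0,-1,0,0,0.4,0,0,0,-1,0,0,0,0,0,0,-1,0,0,0,0,0,0,-1]' --squeeze 50

```text
time: 3.95
tool_pos: [567.9, -233.3, 52.9]
tool_rot: [[-0.997, 0.08, 0.001], [0.08, 0.997, -0.001], [-0.001, -0.0, -1.0]]
contact_force: [-0.5, 0.4, -0.4]
width: 85.0
gripper_force: 0.0
```

>>> move_arm --series '[0,0,0,0,0,0,0,0,0,0,0,0,0,0.3,0,0,0,0,0,0,0.5,0,0,0,0,0,0,0.7,0,0,0,0,0,0,1,0,0,0,0,0,0,1,0,0,0,0,0,0,1,0,0,0,0,0,0,1,0,0,0,0,0,0,1,0,0,0,0,0,0,1]'

```text
time: 4.95
tool_pos: [567.6, -233.1, 52.5]
tool_rot: [[-0.997, 0.08, 0.0], [0.08, 0.997, -0.0], [-0.0, -0.0, -1.0]]
contact_force: [-0.6, -0.4, 6.2]
width: 23.1
gripper_force: 49.8
```

>>> move_arm --series '[0,0,-0.3,0,0,0,1,0,0,-0.7,0,0,0,1,0,0,-1.5,0,0,0,1,0,0,-2,0,0,0,1,0,0,-2,0,0,0,1,0,0,-2,0,0,0,1,0,0,-1.5,0,0,0,1,0,0,-1,0,0,0,1,0,0,-0.5,0,0,0,1,0,0,0,0,0,0,1,0,0,0,0,0,0,1]'

```text
time: 6.05
tool_pos: [567.3, -233.0, 166.6]
tool_rot: [[-0.997, 0.08, -0.001], [0.08, 0.997, 0.001], [0.001, 0.0, -1.0]]
contact_force: [-1.3, -0.9, -3.6]
width: 23.1
gripper_force: 49.4
```

```bash
python3 - <<'E'
from h import *
o=robot.get_obs();c=grab('wrist');s=grab('side');print(o['time'],o['tool_pos'],o['contact_force'],o['torque'],o['width'])
import pickle;pickle.dump((c,s),open('w2.pkl','wb'))
a=c[0]['frame'][60:360,100:460]
P=proj(s,o['tool_pos']);x,y=P.astype(int);x=min(max(x,90),470);y=min(max(y,75),345);b=s[0]['frame'][y-75:y+75,x-90:x+90]
cv2.imwrite('pics/w2.png',np.hstack([a,cv2.resize(b,(360,300),interpolation=2)])[:,:,::-1]);print(x,y)
E
```

```text
6.05 [ 567.25543151 -232.99479014  166.57939485] [-1.32689776 -0.89842947 -3.59873955] [0.02060812 0.04466482 0.03390066] 23.057937351270382
325 309
```

View pics/w2.png

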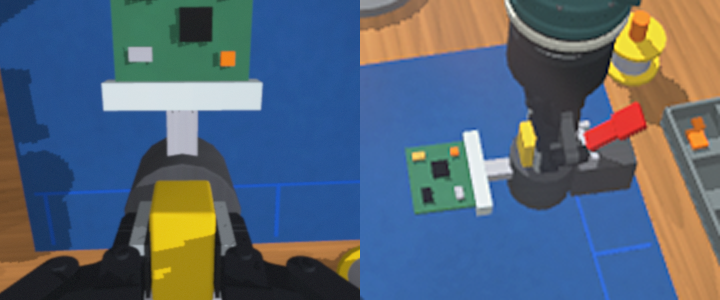

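The holder hangs level in the grip, and the block's far-face edge shows in the wrist crop at rows of about 182 to 208. I'll check the in-hand offset and compute the carry.

```bash
python3 - <<'E'
from h import *
import pickle
c,s=pickle.load(open('w2.pkl','rb'))
o=robot.get_obs();R=o['tool_rot'];t=o['tool_pos']
h=np.array([-R[:,0],R[:,1],-R[:,2]]).T
off=51
for q in((-20,-12,81),(-20,12,81),(-20,0,49),(-27,0,49),(-50,-35,37)):
    P=t+h@(np.array(q)-[0,0,off]); print(q,proj(c,P)-[100,60],proj(s,P))
p=c[0]['frame'][60:360,100:460];hs=cv2.cvtColor(p,cv2.COLOR_RGB2HSV)
print([(r,hs[r,170].tolist()) for r in range(166,222,4)])
for r in(200,220,240):
    x=np.where((abs(hs[r,:,0].astype(int)-26)<8)&(hs[r,:,1]>110))[0];x=x[(x>120)&(x<240)];print(r,x.min(),x.max())
d=np.array([445.8,320.4])-t[:2];print('delta tool', R[:2,:2].T@d)
E
```

```text
(-20, -12, 81) [147.01929796 212.34868521] [316.42552698 307.31525334]
(-20, 12, 81) [215.16542363 212.31672372] [313.5271287  294.31150101]
(-20, 0, 49) [181.2495979  177.50535886] [313.57233345 311.17561925]
(-27, 0, 49) [181.23423308 162.47666535] [309.34991341 311.68829045]
(-50, -35, 37) [102.37009432 104.51764642] [298.76000628 336.38740948]
[(166, [109, 24, 85]), (170, [108, 28, 92]), (174, [111, 28, 91]), (178, [107, 26, 89]), (182, [24, 228, 149]), (186, [25, 228, 153]), (190, [24, 235, 154]), (194, [24, 230, 155]), (198, [24, 228, 158]), (202, [24, 222, 160]), (206, [24, 225, 161]), (210, [24, 222, 163]), (214, [25, 227, 228]), (218, [26, 228, 232])]
200 152 213
220 149 215
240 150 215
delta tool [165.11657469 541.94658577]
```

>>> move_arm --series '[0.3,1,0,0,0,0,1,0.6,2,0,0,0,0,1,0.85,2.8,0,0,0,0,1,0.85,2.8,0,0,0,0,1,0.85,2.8,0,0,0,0,1,0.85,2.8,0,0,0,0,1,0.85,2.8,0,0,0,0,1,0.85,2.8,0,0,0,0,1,0.85,2.8,0,0,0,0,1,0.85,2.8,0,0,0,0,1,0.85,2.8,0,0,0,0,1,0.85,2.8,0,0,0,0,1,0.85,2.8,0,0,0,0,1,0.85,2.8,0,0,0,0,1,0.85,2.8,0,0,0,0,1,0.85,2.8,0,0,0,0,1,0.85,2.8,0,0,0,0,1,0.85,2.8,0,0,0,0,1]'

```text
time: 7.95
tool_pos: [459.8, 256.3, 167.1]
tool_rot: [[-0.997, 0.079, -0.0], [0.079, 0.997, 0.0], [0.0, -0.0, -1.0]]
contact_force: [0.5, 0.7, -4.3]
width: 23.5
gripper_force: 49.4
```

>>> move_arm --series '[0.85,2.8,0,0,0,0,1,0.6,2,0,0,0,0,1,0.35,1.1,0,0,0,0,1,0.2,0.5,0,0,0,0,1,0,0,0,0,0,0,1,0,0,0,0,0,0,1,0,0,0,0,0,0,1,0,0,0,0,0,0,1]'

```text
time: 8.75
tool_pos: [446.5, 319.7, 167.3]
tool_rot: [[-0.997, 0.081, 0.0], [0.081, 0.997, -0.0], [-0.0, -0.0, -1.0]]
contact_force: [1.0, 0.0, -3.3]
width: 23.2
gripper_force: 49.6
```

```bash
python3 - <<'E'
from h import *
o=robot.get_obs();R=o['tool_rot'];t=o['tool_pos'];print(o['time'],t,R.round(4),o['contact_force'],o['width'])
c=grab('wrist');s=grab('side');tp=grab('top')
import pickle;pickle.dump((c,s,tp,t,R),open('w3.pkl','wb'))
print('delta tool', R.T@(np.array([445.8,320.4,0])-t))
x,y=210,140;b=s[0]['frame'][y-75:y+75,x-90:x+90]
cv2.imwrite('pics/w3.png',np.hstack([c[0]['frame'][0:400,80:480],cv2.resize(b,(400,333),interpolation=2)[:333] if 0 else cv2.resize(b,(400,400),interpolation=2)])[:,:,::-1])
E
```

```text
8.75 [446.47665997 319.70939019 167.33060515] [[-9.967e-01  8.060e-02  1.000e-04]
 [ 8.060e-02  9.967e-01 -0.000e+00]
 [-1.000e-04 -0.000e+00 -1.000e+00]] [ 0.99433974  0.03136631 -3.28113111] 23.15183715347539
delta tool [  0.74474845   0.6383443  167.33052351]
```

View pics/w3.png

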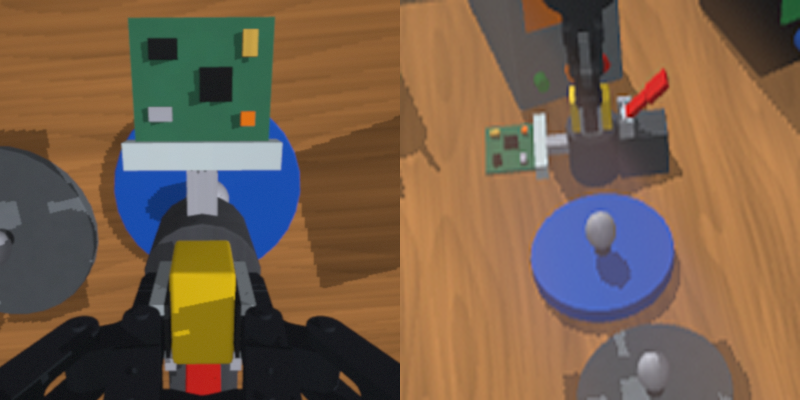

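Everything is intact: the lever is still raised, and the cup is above the blue stand's ball. Now I lower it.

>>> move_arm --series '[0.07,0.06,0.6,0,0,0,1,0,0,1.2,0,0,0,1,0,0,1.5,0,0,0,1,0,0,1,0,0,0,1,0,0,0.7,0,0,0,1,0,0,0.5,0,0,0,1,0,0,0.5,0,0,0,1,0,0,0.5,0,0,0,1,0,0,0.5,0,0,0,1,0,0,0.5,0,0,0,1,0,0,0.5,0,0,0,1,0,0,0,0,0,0,1,0,0,0,0,0,0,1]'

```text
time: 10.2
tool_pos: [445.6, 321.0, 87.3]
tool_rot: [[-0.997, 0.08, -0.0], [0.08, 0.997, -0.0], [0.0, -0.0, -1.0]]
contact_force: [0.2, 0.3, -3.3]
width: 23.2
gripper_force: 49.5
```

>>> move_arm --series '[0,0,0.4,0,0,0,1,0,0,0.4,0,0,0,1,0,0,0.3,0,0,0,1,0,0,0.3,0,0,0,1,0,0,0.2,0,0,0,1,0,0,0.1,0,0,0,1,0,0,0.1,0,0,0,1,0,0,0,0,0,0,1,0,0,0,0,0,0,1]'

```text
time: 11.1
tool_pos: [445.6, 321.0, 69.4]
tool_rot: [[-0.997, 0.08, 0.0], [0.08, 0.997, 0.0], [-0.0, 0.0, -1.0]]
contact_force: [-0.4, 0.2, -3.6]
width: 23.3
gripper_force: 49.6
```

>>> move_arm --series '[0,0,0.1,0,0,0,1,0,0,0.05,0,0,0,1,0,0,0,0,0,0,1,0,0,0.05,0,0,0,1,0,0,0,0,0,0,1]'

```text
time: 11.6
tool_pos: [445.6, 320.9, 67.2]
tool_rot: [[-0.997, 0.08, -0.0], [0.08, 0.997, -0.0], [0.0, -0.0, -1.0]]
contact_force: [-0.3, -0.2, -3.4]
width: 23.1
gripper_force: 49.6
```

>>> move_arm --series '[0,0,0.05,0,0,0,1,0,0,0,0,0,0,1,0,0,0.04,0,0,0,1,0,0,0,0,0,0,1]'

```text
time: 12.0
tool_pos: [445.6, 321.0, 66.5]
tool_rot: [[-0.997, 0.08, 0.0], [0.08, 0.997, 0.0], [-0.0, 0.0, -1.0]]
contact_force: [-1.3, 0.1, 0.4]
width: 23.0
gripper_force: 50.0
```

>>> move_arm --series '[0,0,0.03,0,0,0,1,0,0,0,0,0,0,1]'

```text
time: 12.2
tool_pos: [445.6, 321.0, 66.5]
tool_rot: [[-0.997, 0.08, 0.0], [0.08, 0.997, 0.0], [-0.0, 0.0, -1.0]]
contact_force: [-3.4, -0.8, 6.5]
width: 23.5
gripper_force: 51.0
```

>>> move_arm --series '[0,0,0,0,0,0,0.5,0,0,0,0,0,0,0.2,0,0,0,0,0,0,-0.3,0,0,0,0,0,0,-1,0,0,0,0,0,0,-1,0,0,0,0,0,0,-1,0,0,0,0,0,0,-1,0,0,-0.5,0,0,0,-1,0,0,-1.5,0,0,0,-1,0,0,-2,0,0,0,-1,0,0,-2,0,0,0,-1,0,0,-2,0,0,0,-1,0,0,-1,0,0,0,-1,0,0,0,0,0,0,-1,0,0,0,0,0,0,-1]'

```text
time: 13.7
tool_pos: [445.4, 320.9, 155.5]
tool_rot: [[-0.997, 0.08, -0.0], [0.08, 0.997, -0.0], [0.0, -0.0, -1.0]]
contact_force: [-0.2, -0.0, 0.2]
width: 85.6
gripper_force: 0.0
```

```bash
python3 - <<'E'
from h import *
import pickle
o=robot.get_obs();R=o['tool_rot'];t=o['tool_pos'];print(o['time'],t,o['contact_force'],o['width'])
c=grab('wrist');s=grab('side');pickle.dump((c,s,t,R),open('w4.pkl','wb'))
a=-.0805;co,si=np.cos(a),np.sin(a)
for q in((-20,0,81),(20,0,81),(61,0,84),(-50,35,37),(-50,-35,37)):
    P=[445.6+co*q[0]-si*q[1],321+si*q[0]+co*q[1],16+q[2]];print(q,np.round(P,1),proj(c,P)-[80,0],(proj(s,P)-[120,65])*400/[180,150])
x,y=210,140;b=s[0]['frame'][y-75:y+75,x-90:x+90]
cv2.imwrite('pics/w4.png',np.hstack([c[0]['frame'][0:400,80:480],cv2.resize(b,(400,400),interpolation=2)])[:,:,::-1])
E
```

```text
13.7 [445.41069243 320.85210387 155.51967777] [-0.2211793  -0.04305179  0.15449198] 85.5693705447948
(-20, 0, 81) [425.7 322.6  97. ] [201.717159   201.18451446] [176.34067954 184.88284204]
(20, 0, 81) [465.5 319.4  97. ] [201.70804142 262.64386338] [214.07577356 181.21241888]
(61, 0, 84) [506.4 316.1 100. ] [201.69656161 321.69347182] [252.34550489 174.87949762]
(-50, 35, 37) [398.6 359.9  53. ] [253.1562607  140.52454681] [151.34570689 199.40085821]
(-50, -35, 37) [392.9 290.1  53. ] [150.36359246 140.47874504] [153.53366981 251.15445603]
```

View pics/w4.png

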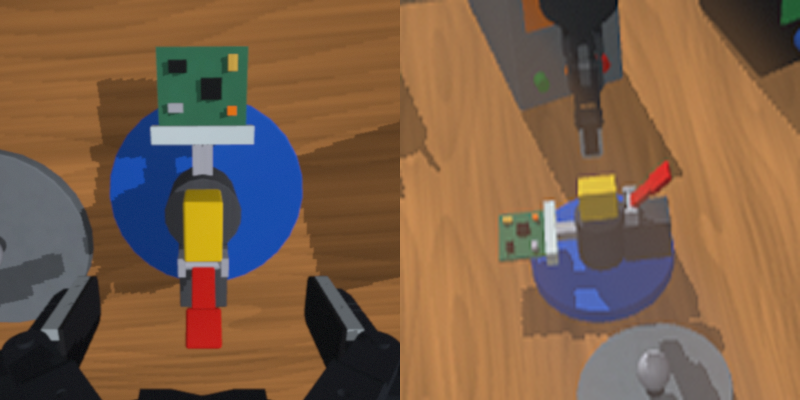

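The holder sits flat on the blue stand, with the grip at (203,225) and the raised paddle at (203,328) in the crop. I'll shut the fingers above the paddle, then press down.

>>> move_arm --series '[-0.5,0,0,0,0,0,0,-1.5,0,0,0,0,0,1,-2,0,0,0,0,0,1,-1.7,0,0,0,0,0,1,-1,0,0,0,0,0,1,-0.5,0,0,0,0,0,1,0,0,0.5,0,0,0,1,0,0,1,0,0,0,1,0,0,1,0,0,0,1,0,0,0.7,0,0,0,1,0,0,0.5,0,0,0,1,0,0,0.4,0,0,0,1,0,0,0,0,0,0,1]'

```text
time: 15.1
tool_pos: [517.1, 315.1, 114.6]
tool_rot: [[-0.997, 0.08, -0.001], [0.08, 0.997, -0.0], [0.001, -0.0, -1.0]]
contact_force: [0.3, -0.4, -0.2]
width: 0.2
gripper_force: 0.0
```

>>> move_arm --series '[0,0,0.4,0,0,0,1,0,0,0.4,0,0,0,1,0,0,0.4,0,0,0,1,0,0,0.4,0,0,0,1,0,0,0.4,0,0,0,1,0,0,0.4,0,0,0,1,0,0,0.4,0,0,0,1,0,0,0.4,0,0,0,1,0,0,0.4,0,0,0,1,0,0,0,0,0,0,1]'

```text
time: 16.1
tool_pos: [517.0, 315.1, 78.4]
tool_rot: [[-0.997, 0.08, -0.001], [0.08, 0.997, -0.0], [0.001, -0.0, -1.0]]
contact_force: [-0.3, -0.4, -0.2]
width: 0.0
gripper_force: 0.0
```

>>> move_arm --series '[0,0,0.2,0,0,0,1,0,0,0.2,0,0,0,1,0,0,0.1,0,0,0,1,0,0,0,0,0,0,1]'

```text
time: 16.5
tool_pos: [517.3, 315.2, 74.0]
tool_rot: [[-0.997, 0.08, -0.0], [0.08, 0.997, -0.0], [0.0, -0.0, -1.0]]
contact_force: [-0.5, -0.3, 0.5]
width: 0.3
gripper_force: 0.0
```

>>> move_arm --series '[0,0,0.05,0,0,0,1,0,0,0.05,0,0,0,1,0,0,0,0,0,0,1]'

```text
time: 16.8
tool_pos: [517.3, 315.2, 73.4]
tool_rot: [[-0.997, 0.08, 0.0], [0.08, 0.997, 0.0], [-0.0, 0.0, -1.0]]
contact_force: [-2.4, -1.1, 5.2]
width: -0.3
gripper_force: 2.4
```

>>> move_arm --series '[0,0,0.05,0,0,0,1,0,0,0,0,0,0,1]'

```text
time: 17.0
tool_pos: [517.4, 315.3, 73.2]
tool_rot: [[-0.997, 0.08, 0.001], [0.08, 0.997, 0.0], [-0.001, 0.0, -1.0]]
contact_force: [-2.1, -0.7, 9.4]
width: 0.0
gripper_force: 4.6
```

Hard stop at 73.2 mm with 9 N, which is the expected fully-down height. I'll retreat straight up and check.

>>> move_arm --series '[0,0,-0.3,0,0,0,1,0,0,-1,0,0,0,1,0,0,-2,0,0,0,1,0,0,-2.5,0,0,0,1,0,0,-2.5,0,0,0,1,0,0,-2.5,0,0,0,1,0,0,-2,0,0,0,1,0,0,-1,0,0,0,1,0,0,0,0,0,0,1,0,0,0,0,0,0,1]'

```text
time: 18.0
tool_pos: [517.1, 315.1, 209.9]
tool_rot: [[-0.997, 0.08, -0.001], [0.08, 0.997, -0.0], [0.001, -0.0, -1.0]]
contact_force: [0.3, -0.5, -0.6]
width: 0.3
gripper_force: 0.0
```

```bash
python3 - <<'E'
from h import *
o=robot.get_obs();print(o['time'],o['tool_pos'],o['contact_force'])
c=grab('wrist');s=grab('side')
a=-.0805;co,si=np.cos(a),np.sin(a)
for q in((34,0,57.5),(90,0,57.5),(75,0,94),(-20,0,81)):
    P=[445.6+co*q[0]-si*q[1],321+si*q[0]+co*q[1],16+q[2]];print(q,proj(c,P)-[80,0],(proj(s,P)-[120,65])*400/[180,150])
b=s[0]['frame'][65:215,120:300]
cv2.imwrite('pics/w5.png',np.hstack([c[0]['frame'][0:400,80:480],cv2.resize(b,(400,400),interpolation=2)])[:,:,::-1])
E
```

```text
18.0 [517.13424475 315.13192429 209.87696261] [ 0.32925212 -0.4713203  -0.63260326]
(34, 0, 57.5) [201.72290996 150.80542234] [228.56542222 199.98094701]
(90, 0, 57.5) [201.70779725 218.38388736] [280.08372363 194.87056389]
(75, 0, 94) [201.67300678 215.51467011] [265.06257951 164.88716155]
(-20, 0, 81) [201.71531217  75.55954714] [176.34067954 184.88284204]
```

View pics/w5.png

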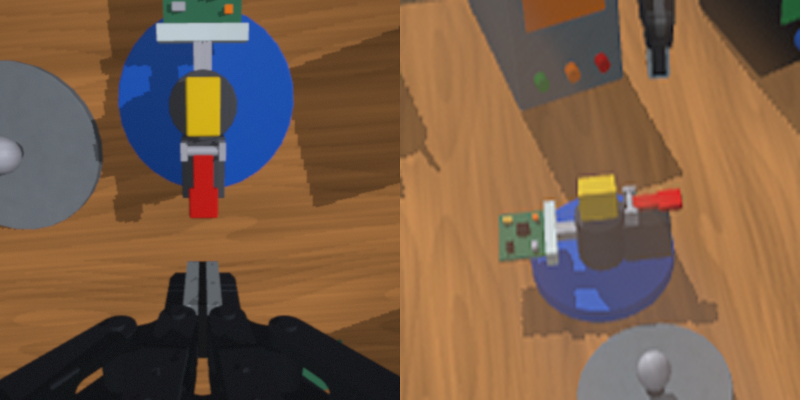

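The lever is level: its tip is at (282,198), and (280,195) was predicted for fully down. The holder hasn't moved and the gripper is clear.

```bash
python3 -c "
from bench import robot;print(robot.sign_off())"
```

```text
the job is handed in; nothing more can be done
None
```

The holder sits flat on the blue stand with its latch lever fully down and the gripper clear, handed in at about 18 s of the 43 s limit; sign-off gave no verdict.

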